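# Clear the pug mill's outlet and fit its nozzle

### The job

Get the pug mill ready for extruding: first stand the blue vase that blocks its outlet upright on the empty cork mat on the ware board, setting it down without dropping it or knocking it over; then pull the yellow cap off the outlet and lay it in the grey tray. Finally push the orange nozzle, square end first, onto the outlet until it is fully home against the mill's shoulder, and let go. Leave the jar, the bowl and the two terracotta beakers where they stand.

Things in the scene. Friction and masses are not known exactly. Their poses are not given: they have to be found in the camera images.
- pugmill: Green and grey bench pug mill, fixed. Origin on the table below the centre of the outlet shoulder; z up; the outlet points level along its -y, 85 mm above the table; the machine extends 370 mm to +y: barrel 68 mm in diameter to y = 125 mm, then chamber 120 mm wide with a hopper 130 mm wide, up to 222 mm high, and motor box 130 mm wide, 190 mm high. Base plate 140 mm wide, 12 mm thick.
- outlet_shoulder (a point): Centre of the outlet's root, 85 mm above the table, in the plane of the flat round shoulder (76 mm in diameter). From it the steel spigot, 36 mm in diameter, stands out 60 mm along the mill's -y, its last 7 mm tapering to 27 mm diameter. Axes as the mill's.
- outlet_tip (a point): Centre of the spigot's free end, 60 mm from the shoulder along the mill's -y.
- vase: Blue ceramic straight vase (open beaker), about 0.25 kg, 50 mm in diameter at the rim, 48 mm at the foot, 100 mm high, hollow with 4 mm walls. Stands on the table right in front of the capped outlet. Origin at the centre of its underside, z up.
- mat: Round cork mat 80 mm in diameter, 4 mm thick, fixed on the ware board at one of its three places. Origin at the centre of its underside; its top is 22 mm above the table.
- board: Light wooden ware board, fixed, 110 mm (its x) by 400 mm (its y) by 18 mm high, lying between the robot and the outlet. Origin at the centre of its underside. Three places along its y at -130, 0 and +130 mm: two with a terracotta beaker, one with the cork mat, in any order.
- pot_a: Terracotta beaker on the ware board, 58 mm in diameter, 70 mm high. Origin at the centre of its underside. To be left alone.
- pot_b: Terracotta beaker on the ware board, 60 mm in diameter, 85 mm high. Origin at the centre of its underside. To be left alone.
- jar: Amber jar with white lid, 58 mm in diameter, 95 mm high, about 0.35 kg, on the table beyond the vase (farther from the robot). Origin at the centre of its underside. To be left alone.
- bowl: White bowl, 72 mm across the rim, 45 mm high, on the table past the vase in the direction the outlet points. Origin at the centre of its underside. To be left alone.
- cap: Yellow cap, 0.12 kg, hanging loosely on the outlet. Square block 54 x 54 mm, 40 mm long, with a round bore of 39 mm diameter, 34 mm deep, open to its +y. Origin on the bore's axis at the mouth; the block lies at y 0 to -40 mm. At the start it covers the last 34 mm of the spigot, its y along the mill's; a straight pull of 40 mm along the mill's -y takes it off.
- tray: Grey open tray, fixed, 170 mm (its x) by 130 mm (its y) outside, walls 4 mm thick and 28 mm high, floor 4 mm thick. Origin at the centre of its underside.
- nozzle: Orange nozzle, 0.28 kg, lying on the table. Square socket block 54 x 54 mm at y 0 to -62 mm, round bore 39 mm in diameter and 62 mm deep, open to +y; then a cone from 48 to 28 mm diameter, to y = -98 mm. Origin on the bore's axis at the mouth, 27 mm above the table. Fitted, its y lies along the mill's y and its mouth touches the shoulder; any square side may be up.
- nozzle_grip (a point): Point on the nozzle's axis 35 mm behind the mouth, near its centre of mass, where the flat sides can be gripped (54 mm wide).
Not all that is in view belongs to the job. Of the things that look like the nozzle, the middle-sized one is meant.

How it is judged:
On the way, in this order (a step that is already met when the one before it is completed fails the run):
1. the blue vase stands upright on the cork mat, released (horizontal distance between vase and mat below 0.02 m and angle between vase's own z axis and vertical below 0.1 rad and z of vase in the frame of mat below 0.01 m and linear speed of vase below 0.05 m/s and contact force between vase and the fingers below 0.2 N), for 0.2 s.
2. the yellow cap lies in the grey tray, released (x of cap in the frame of tray between -0.081 and 0.081 m and y of cap in the frame of tray between -0.063 and 0.063 m and z of cap in the frame of tray below 0.05 m and linear speed of cap below 0.05 m/s and contact force between cap and the fingers below 0.2 N), for 0.2 s.
At the end, for the whole second after the job is handed in: The vase stands upright (within 0.1 rad) on the cork mat, its centre within 20 mm of the mat's; the cap lies at rest inside the tray; the nozzle sits on the outlet with its mouth within 8 mm of the shoulder and its axis within 0.12 rad of the outlet's; all three are released and at rest (all of step 1 and all of step 2 and distance between nozzle and outlet_shoulder below 0.008 m and angle between the y axis of nozzle and the y axis of pugmill, either way round below 0.12 rad and linear speed of nozzle below 0.02 m/s and contact force between nozzle and the fingers below 0.2 N); the robot touches nothing.
It fails at once if the jar or the bowl is shifted more than 20 mm or tipped more than 0.35 rad (distance of any of jar, bowl from where it was at the start of the episode above 0.02 m or angle between any of jar, bowl's own z axis and vertical above 0.35 rad).
It fails at once if a terracotta beaker is shifted more than 20 mm or tipped more than 0.35 rad (distance of any of pot_a, pot_b from where it was at the start of the episode above 0.02 m or angle between any of pot_a, pot_b's own z axis and vertical above 0.35 rad).
It fails at once if the blue vase is knocked over (tilted more than 0.7 rad) (angle between vase's own z axis and vertical above 0.7 rad).
It fails at once if the blue vase is dropped (falls free of the fingers at over 0.55 m/s, a drop of about 15 mm) (linear speed of vase above 0.55 m/s and contact force between vase and the fingers below 0.05 N).
It also fails if it takes over 72 s, if anything falls off the work surface, if the arm or the gripper's body presses on something with over 40 N, if the wrist force passes 120 N, or if a joint passes its speed limit or range.

### The arm

A 6-joint arm with a two-finger parallel gripper is mounted at the origin on the work surface. World frame = base frame: x ahead of the robot, y to its left, z up, the work surface at z = 0. Lengths are in m, angles in rad, forces in N, time in s.
With the tool pointing down it reaches from about 0.35 to 0.85 m from the base axis. Payload 8.1 kg.
Tool frame: the origin (TCP) lies midway between the tips of the shut fingers; the grasp point (between the pads) lies 19 mm behind it (bot.grip_point_offset is the distance from the TCP to the grasp point, in m); z points along the fingers, y is the line along which they close (so a half turn about z gives the same grasp; the last joint's range is limited). The gripper opens to 85 mm and grips with 20 to 120 N. Pads are 22 mm wide; open, the fingers measure 114 mm over their backs; the gripper's body (76 mm by 85 mm) begins 54 mm behind the grasp point. The pads swing forward as they close: fully open they stand 13 mm farther back than shut.
Start: joints at [-1.261, 0.13, 1.488, -0, 1.523, -0.085], TCP at [0.231, -0.554, 0.231] pointing down, gripper open.
Joint ranges: [-2.96, 2.96], [-0.89, 2.26], [0.02, 2.5], [-1.34, 4.48], [0, 2.73], [-2.66, 2.66]. Speed limits (rad/s): [2.39, 2.39, 2.79, 3.14, 3.14, 3.14].

### API

Orientations are given as a rotation vector (axis times angle).
In Python, from workcell import readout, cams, job, bot gives the robot as it stands.
- The arm moves only by the shell command python3 -m handwheel 'ROWS'. ROWS is a JSON object of lists of equal length, an entry for each row: "rotation": the turn, a rotation vector about the world's x, y, z in degrees, a list of three; "offset": the shift along the world's x, y, z in cm, a list of three; "hand": the opening, from -1 (shut) to 1 (fully open). In form: {"rotation": [[rx, ry, rz], ...], "offset": [[x, y, z], ...], "hand": [hand, ...]}. A call has 1 to 20 rows; each row is the pose to reach, as a shift and turn from the pose commanded when the call began; what a row does not reach only later rows make up. A row lasts 1/8 s, in which the tool goes at most 62.5 mm and 10.7 degrees, less where a joint would pass 70% of its speed; a pose out of reach is approached as far as the arm can. A call with a gripper value outside its range is refused whole. The fingers move at their own pace and stop on an object; the grip force is fixed at half the most. Time passes only in rows, so rows that repeat a pose let the fingers close. It gives the time, the measured TCP pose, the force, the opening and the grip force at its end, in the units of the state.
- readout.sense(): the state, without advancing time (a new reading comes with each control period).
- cams.grab_frame(name): name is "scene" or "side" or "wrist"; returns the picture (400x640x3 uint8, red, green, blue); there is no depth.
- cams.camera_info(name): a dict with "intrinsics" (3x3 intrinsics, pixels), "view" (4x4, takes a point from world to camera coordinates). Camera axes: x right, y down, z forward; pixel columns grow to the right and rows downward; lengths in m; the calibration is good to about 2 mm. A picture is of the moment at which its call begins: read the wrist's pose just before it. camera_info takes no time and is no camera call; for the wrist camera it gives the pose at the moment of the call.
- job.close_job(): hands the job in; it is judged then, once.
The state is a dict: "time": time; "joint_pos": joint angles; "joint_vel": joint speeds; "tau": joint torques, N m; "ee_pos": TCP position; "tool_rot": TCP orientation; "ft_force": force on the tool from outside, world axes, zero at the start; "ft_torque": the same for the moment, N m; "gripper_width": opening from 0.0 (shut) to 1.0 (fully open); "grip_force": force on a finger pad.
Only numpy, scipy, OpenCV 4.12 (cv2) and the standard library are available. Lean on these libraries where they do the work, as an engineer would, in place of code of your own. Each camera call takes 0.05 s, during which the arm holds its last target. There are 200 camera calls.

## Working session

There is one attempt and no reset: what is moved stays moved. The work goes in short steps, Python scripts to look and compute and a shell command to move; the robot and the scene stay as the last step left them, time stands still between calls to the robot, and variables do not carry over. Pictures are saved under pics/ and viewed, at most 14 in all, crops included, and the job is handed in when it is done.

```bash
ls; mkdir -p pics; python3 - <<'E'
from workcell import readout,cams
import cv2,numpy as np
s=readout.sense();print(s)
for n in("scene","side","wrist"):
    i=cams.camera_info(n);f=cams.grab_frame(n)
    cv2.imwrite(f"pics/{n}0.png",f[:,:,::-1]);print(n,np.round(i["intrinsics"],1).tolist(),np.round(i["view"],3).tolist())
E
```

```text
pics
{'time': 0.0, 'joint_pos': array([-1.26140244e+00,  1.31161733e-01,  1.48928524e+00, -5.42683147e-06,
        1.52297397e+00, -8.53704240e-02]), 'joint_vel': array([-4.86045954e-04, -1.40042749e-03, -7.63531850e-04, -7.23818959e-04,
       -1.97016857e-03, -3.08880668e-05]), 'tau': array([-4.03447684e-04, -5.69404364e+01, -5.00553453e+01, -2.29592606e-04,
        1.48297870e-02, -2.14115829e-05]), 'ee_pos': array([ 0.23062371, -0.55331885,  0.2302408 ]), 'tool_rot': array([-3.07881224e+00, -6.15719954e-01,  3.29281955e-04]), 'ft_force': array([ 0.14011378, -0.18784499,  0.92256123]), 'ft_torque': array([-0.01343038,  0.05619582,  0.03138869]), 'grip_force': 0.0, 'gripper_width': 1.0013851952038773}
scene [[443.2, 0.0, 313.6], [0.0, 443.2, 201.3], [0.0, 0.0, 1.0]] [[-0.394, 0.919, -0.011, 0.287], [0.729, 0.305, -0.613, -0.338], [-0.56, -0.25, -0.79, 1.557], [0.0, 0.0, 0.0, 1.0]]
side [[456.5, 0.0, 314.2], [0.0, 456.5, 209.4], [0.0, 0.0, 1.0]] [[-0.972, -0.234, -0.01, 0.527], [-0.132, 0.585, -0.8, 0.192], [0.193, -0.777, -0.6, 0.936], [0.0, 0.0, 0.0, 1.0]]
wrist [[280.0, 0.0, 319.4], [0.0, 280.0, 201.9], [0.0, 0.0, 1.0]] [[0.385, -0.923, -0.0, -0.6], [-0.886, -0.369, 0.28, -0.035], [-0.259, -0.108, -0.96, 0.379], [0.0, 0.0, 0.0, 1.0]]
```

View pics/scene0.png

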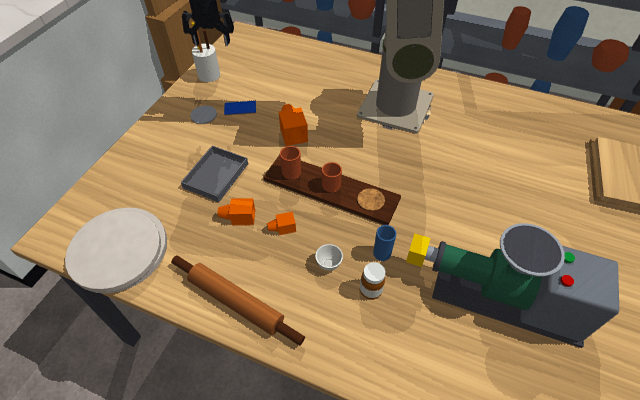

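View pics/side0.png

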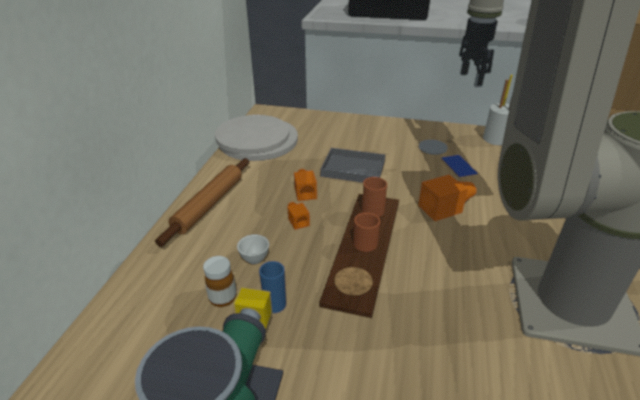

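Scene view: vase (385,242), cap (419,250), mat (371,199), beakers (290,162),(331,177), tray (215,173), bowl (329,258), jar (373,280). Nozzle-like candidates: large (293,123), middle (240,211), small (284,223); the side view agrees: large (447,197), middle (305,185), small (298,215). The one to use is therefore (240,211); I check this with measurements and a close crop.

```bash
cat > h.py <<'E'
import cv2,numpy as np
from workcell import readout,cams,job
def ray(info,uv):
    K=np.array(info["intrinsics"]);V=np.array(info["view"]);R=V[:3,:3];c=-R.T@V[:3,3]
    return c,R.T@np.linalg.solve(K,[uv[0],uv[1],1.])
def plane(info,uv,z):
    c,d=ray(info,uv);return c+d*(z-c[2])/d[2]
def tri(i1,u1,i2,u2):
    c1,d1=ray(i1,u1);c2,d2=ray(i2,u2);t=np.linalg.lstsq(np.c_[d1,-d2],c2-c1,rcond=None)[0]
    a,b=c1+t[0]*d1,c2+t[1]*d2;return (a+b)/2,np.linalg.norm(a-b)
def proj(info,p):
    q=np.array(info["view"])@np.r_[p,1];q=np.array(info["intrinsics"])@q[:3];return q[:2]/q[2]
def blobs(img,lo,hi,amin=40):
    m=cv2.inRange(cv2.cvtColor(img,cv2.COLOR_RGB2HSV),lo,hi)
    n,l,s,c=cv2.connectedComponentsWithStats(m)
    return [(s[k],c[k],(l==k).astype(np.uint8)) for k in np.argsort(-s[:,4]) if k and s[k,4]>=amin]
COL=dict(orange=((5,200,90),(14,255,255)),yellow=((24,150,90),(34,255,255)),blue=((100,110,50),(118,255,255)),green=((60,80,20),(90,255,255)),white=((0,0,150),(180,40,255)))
E
python3 - <<'E'
from h import *
for n in("scene","side"):
    f=cv2.imread(f"pics/{n}0.png")[:,:,::-1];i=cams.camera_info(n)
    for c in("orange","yellow","blue"):
        for s,ce,m in blobs(f,*COL[c])[:5]:
            h=cv2.convexHull(cv2.findContours(m,0,2)[0][0]);M=cv2.moments(h);ce2=(M['m10']/M['m00'],M['m01']/M['m00'])
            print(n,c,s.tolist(),np.round(ce2,1),"z27",plane(i,ce2,.027).round(3)[:2],"z50",plane(i,ce2,.05).round(3)[:2],"z83",plane(i,ce2,.083).round(3)[:2])
a=cv2.imread("pics/scene0.png");b=cv2.imread("pics/side0.png")
c1=cv2.resize(a[190:330,360:560],None,fx=4,fy=4,interpolation=2)
c2=cv2.resize(b[150:250,270:410],None,fx=4,fy=4,interpolation=2)
c3=cv2.resize(a[180:250,200:320],None,fx=5,fy=5,interpolation=2)
cv2.imwrite("pics/c1.png",c1);cv2.imwrite("pics/c3.png",c3)
E
```

```text
scene orange [279, 104, 29, 42, 930] [292.7 124.9] z27 [ 0.256 -0.277] z50 [ 0.279 -0.266] z83 [ 0.311 -0.249]
scene orange [217, 198, 38, 27, 799] [237.8 211.2] z27 [ 0.637 -0.271] z50 [ 0.651 -0.259] z83 [ 0.671 -0.243]
scene orange [267, 212, 29, 23, 472] [282.2 223.5] z27 [ 0.627 -0.137] z50 [ 0.641 -0.129] z83 [ 0.661 -0.116]
scene yellow [406, 234, 24, 33, 497] [417.8 249.7] z27 [0.565 0.228] z50 [0.58  0.228] z83 [0.602 0.228]
scene blue [547, 6, 42, 55, 1345] [566.8  32.3] z27 [-0.657  0.51 ] z50 [-0.614  0.504] z83 [-0.551  0.494]
scene blue [374, 225, 22, 36, 589] [384.1 242.1] z27 [0.576 0.139] z50 [0.591 0.141] z83 [0.613 0.144]
scene blue [224, 101, 32, 14, 366] [239.6 107.4] z27 [ 0.246 -0.482] z50 [ 0.269 -0.466] z83 [ 0.302 -0.443]
scene blue [530, 80, 21, 13, 180] [541.   85.8] z27 [-0.265  0.452] z50 [-0.231  0.446] z83 [-0.181  0.439]
scene blue [316, 0, 18, 11, 164] [324.5   4.5] z27 [-0.492 -0.472] z50 [-0.452 -0.456] z83 [-0.395 -0.433]
side orange [420, 176, 52, 43, 1197] [444.6 196.3] z27 [ 0.261 -0.292] z50 [ 0.264 -0.258] z83 [ 0.269 -0.209]
side orange [295, 170, 21, 30, 293] [304.9 185. ] z27 [ 0.632 -0.263] z50 [ 0.623 -0.23 ] z83 [ 0.61  -0.182]
side orange [289, 214, 20, 14, 119] [299.5 220.1] z27 [ 0.606 -0.11 ] z50 [ 0.598 -0.082] z83 [ 0.586 -0.041]
side yellow [234, 288, 37, 40, 829] [253.6 305.2] z27 [0.624 0.174] z50 [0.615 0.193] z83 [0.602 0.219]
side blue [260, 262, 25, 50, 836] [273.4 284.5] z27 [0.603 0.111] z50 [0.595 0.132] z83 [0.583 0.162]
side blue [443, 156, 33, 20, 354] [458.9 165.4] z27 [ 0.223 -0.459] z50 [ 0.227 -0.419] z83 [ 0.234 -0.362]
```

View pics/c1.png

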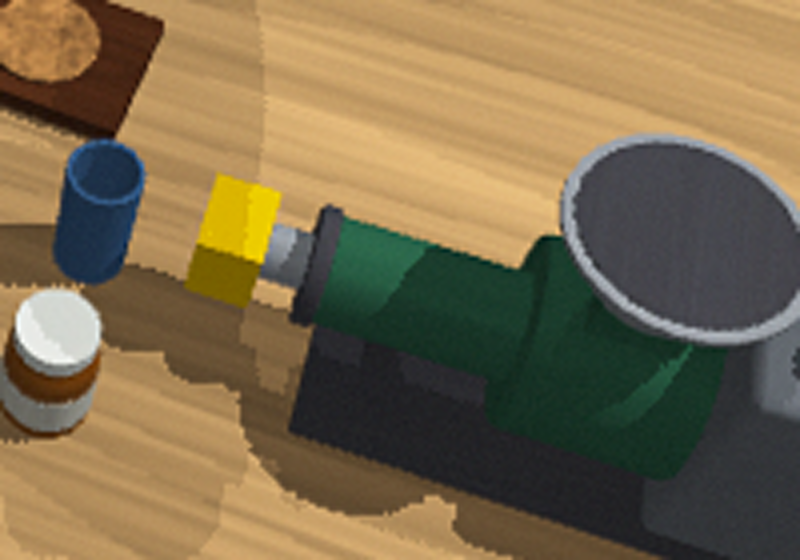

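View pics/c3.png

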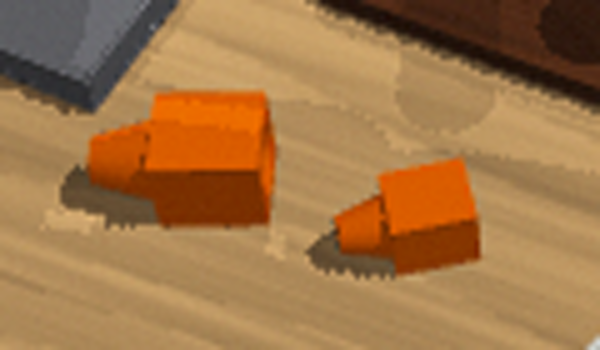

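The crop shows the middle nozzle at about (230–254, 198–225), its block toward +y and its cone toward −y. The small one is clearly smaller. The vase is clear of the cap, and the jar stands close beyond it. Next I cast the picked points onto planes.

```bash
python3 - <<'E'
from h import *
i=cams.camera_info("scene");j=cams.camera_info("side")
C=lambda x,y:(x/4+360,y/4+190)
D=lambda x,y:(x/5+200,y/5+180)
P=lambda n,uv,z:print(n,plane(i,uv,z).round(4)[:2])
P("hopper",(531.5,249.5),.222)
for k,p in enumerate([(218,173),(282,190),(268,252),(203,238)]):P(f"cap{k}",C(*p),.1105)
P("shoulder top",C(333,206),.123)
P("jarlid",C(57,330),.095);P("bowl",(329,256),.045);P("vaserim",C(105,171),.1);P("mat",(371.5,199),.022)
for p in[(216,147),(248,155),(221,200),(182,179)]:P("tray",p,.028)
for p in[(155,92),(268,92),(262,170),(147,170)]:P("noz top",D(*p),.054)
P("noz bot front R",D(270,225),0);P("noz bot front L",D(165,225),0)
for p in[(380,172),(463,158),(478,218),(387,233)]:P("small top",D(*p),.04)
for p in[(264,166.5),(400,202),(388,222)]:P("board top",p,.018)
f=cv2.imread("pics/side0.png")
for n,p,z in[("mat",(353,281),.022),("jar",(217,266),.095),("bowl",(253,246),.045),("vaserim",(273,270),.1)]:print("side",n,plane(j,p,z).round(4)[:2])
E
```

```text
hopper [0.6018 0.4477]
cap0 [0.5774 0.2079]
cap1 [0.5744 0.2473]
cap2 [0.621  0.2504]
cap3 [0.6265 0.2121]
shoulder top [0.5828 0.2779]
jarlid [0.7112 0.1498]
bowl [0.6829 0.0241]
vaserim [0.5958 0.1423]
mat [0.4472 0.0609]
tray [ 0.4429 -0.4579]
tray [ 0.4347 -0.3476]
tray [ 0.6216 -0.3342]
tray [ 0.5976 -0.4825]
noz top [ 0.6217 -0.2966]
noz top [ 0.5972 -0.2381]
noz top [ 0.6464 -0.2157]
noz top [ 0.6707 -0.2736]
noz bot front R [ 0.6462 -0.218 ]
noz bot front L [ 0.6692 -0.2728]
small top [ 0.614  -0.1613]
small top [ 0.5876 -0.1231]
small top [ 0.6212 -0.0985]
small top [ 0.6492 -0.1397]
board top [ 0.4508 -0.2846]
board top [0.4229 0.139 ]
board top [0.5034 0.1283]
side mat [0.4439 0.0596]
side jar [0.7021 0.1502]
side bowl [0.6767 0.0254]
side vaserim [0.5894 0.1409]
```

```bash
python3 -m handwheel '{"rotation":[[0,0,-22.6],[0,0,-22.6],[0,0,-22.6],[0,0,-22.6],[0,0,-22.6],[0,0,-22.6],[0,0,-22.6],[0,0,-22.6],[0,0,-22.6],[0,0,-22.6],[0,0,-22.6],[0,0,-22.6],[0,0,-22.6],[0,0,-22.6],[0,0,-22.6],[0,0,-22.6]],"offset":[[36.2,69.4,2],[36.2,69.4,2],[36.2,69.4,2],[36.2,69.4,2],[36.2,69.4,2],[36.2,69.4,2],[36.2,69.4,2],[36.2,69.4,2],[36.2,69.4,2],[36.2,69.4,2],[36.2,69.4,2],[36.2,69.4,2],[36.2,69.4,2],[36.2,69.4,2],[36.2,69.4,2],[36.2,69.4,2]],"hand":[1,1,1,1,1,1,1,1,1,1,1,1,1,1,1,1]}' && python3 - <<'E'
from h import *
s=readout.sense();print(s["time"],s["ee_pos"],s["tool_rot"],s["joint_vel"].round(3))
i=cams.camera_info("wrist");f=cams.grab_frame("wrist");cv2.imwrite("pics/w1.png",f[:,:,::-1])
import pickle;pickle.dump(i,open("w1.pkl","wb"))
E
```

```text
time: 2.15
ee_pos: [0.5925, 0.139, 0.2513]
tool_rot: [3.141, -0.002, -0.0]
ft_force: [0.0, -0.4, -0.1]
gripper_width: 0.999
grip_force: 0.0
2.15 [0.59251983 0.13899875 0.25133835] [ 3.14134966e+00 -1.52528043e-03 -1.65994074e-04] [-0.003 -0.004 -0.001  0.001  0.     0.002]
```

View pics/w1.png

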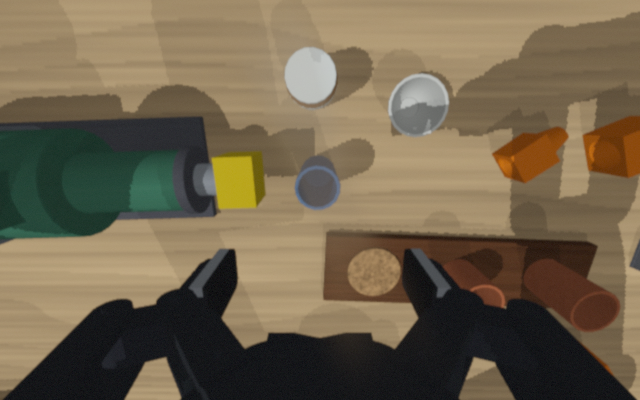

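The wrist view shows the vase rim centre at (317,188), mat (374,272), cap top (240,182), jar lid (310,76), bowl (418,105), and the base plate front edge from (203,117) to (216,214). I compute positions from these.

```bash
python3 - <<'E'
from h import *
import pickle
i=pickle.load(open("w1.pkl","rb"));sc=cams.camera_info("scene")
f=cv2.imread("pics/w1.png")[:,:,::-1]
hsv=cv2.cvtColor(f,cv2.COLOR_RGB2HSV)
b=[x for x in blobs(f,(95,60,30),(125,255,255)) if 280<x[1][0]<350 and 150<x[1][1]<220]
m=sum(x[2] for x in b);pts=np.argwhere(m)[:,::-1].astype(np.int32)
h=cv2.convexHull(pts);e=cv2.fitEllipse(h);print("vase ell",e,plane(i,e[0],.1).round(4), plane(i,(317.5,188),.1).round(4))
y=blobs(f,*COL["yellow"])[0];print("cap",y[0],y[1])
c=max(cv2.findContours(y[2],0,1)[0],key=cv2.contourArea);ap=cv2.approxPolyDP(c,3,True)[:,0];print(ap.tolist())
for p in ap:print(p,plane(i,p,.1105).round(4)[:2])
for n,p,z in[("mat",(374,272),.022),("jar",(310,76),.095),("bowl",(418,105),.045),("plateR",(203,117),.012),("plateL",(30,121),.012),("plateB",(216,214),.012)]:print(n,plane(i,p,z).round(4)[:2])
# spigot / shoulder columns: edges profile
g=cv2.cvtColor(f,cv2.COLOR_RGB2GRAY).astype(int)
for u in(196,200,204,208): print(u,g[150:215:1,u].tolist())
E
```

```text
vase ell ((314.872314453125, 186.49359130859375), (38.25483703613281, 41.38792419433594), 40.815738677978516) [0.5964 0.1431 0.1   ] [0.5948 0.1403 0.1   ]
cap [ 212  151   53   58 2631] [238.70885595 179.18510072]
[[260, 151], [212, 157], [219, 208], [256, 206], [264, 194]]
[260 151] [0.6354 0.1978]
[212 157] [0.6295 0.2465]
[219 208] [0.5756 0.2449]
[256 206] [0.5778 0.2055]
[264 194] [0.5909 0.1963]
mat [0.447  0.0567]
jar [0.7068 0.1474]
bowl [0.6821 0.0216]
plateR [0.6692 0.2901]
plateL [0.6644 0.5171]
plateB [0.5355 0.2871]
196 [37, 39, 40, 41, 37, 37, 36, 39, 38, 40, 41, 39, 40, 43, 56, 68, 81, 84, 86, 83, 85, 84, 86, 87, 85, 86, 87, 88, 88, 89, 88, 90, 88, 88, 88, 86, 85, 82, 86, 84, 79, 71, 58, 47, 41, 39, 39, 37, 39, 37, 35, 41, 38, 37, 36, 37, 38, 37, 40, 37, 43, 49, 55, 66, 72]
200 [38, 37, 41, 37, 39, 40, 39, 35, 40, 39, 39, 43, 43, 56, 73, 83, 85, 82, 84, 83, 85, 85, 86, 85, 86, 87, 87, 86, 88, 88, 88, 87, 86, 88, 87, 86, 85, 85, 82, 84, 85, 84, 80, 78, 76, 62, 46, 39, 39, 36, 34, 39, 38, 38, 41, 40, 39, 37, 40, 40, 39, 40, 48, 64, 73]
204 [41, 39, 40, 37, 37, 39, 41, 38, 39, 43, 37, 39, 45, 59, 75, 82, 84, 86, 85, 85, 86, 88, 92, 101, 113, 119, 122, 128, 132, 133, 136, 136, 137, 135, 129, 127, 115, 105, 99, 95, 88, 82, 82, 82, 75, 63, 47, 37, 40, 37, 40, 41, 38, 38, 40, 39, 39, 38, 38, 39, 43, 56, 68, 75, 77]
208 [84, 79, 77, 73, 71, 68, 68, 62, 59, 55, 52, 49, 53, 67, 78, 86, 93, 97, 99, 108, 112, 115, 119, 122, 123, 128, 129, 132, 132, 133, 135, 138, 138, 139, 137, 137, 135, 133, 134, 133, 130, 127, 123, 113, 94, 67, 47, 40, 40, 36, 38, 38, 39, 41, 44, 49, 56, 69, 71, 73, 76, 75, 73, 73, 76]
```

```bash
python3 -m handwheel '{"rotation":[[0,0,0],[0,0,0],[0,0,0],[0,0,0],[0,0,0],[0,0,0],[0,0,0],[0,0,0],[0,0,0],[0,0,0],[0,0,0],[0,0,0]],"offset":[[0.2,0,0],[0.2,0,-6],[0.2,0,-11],[0.2,0,-15],[0.2,0,-18],[0.2,0,-19.4],[0.2,0,-19.4],[0.2,0,-19.4],[0.2,0,-19.4],[0.2,0,-19.4],[0.2,0,-19.4],[0.2,0,-19.4]],"hand":[0.65,0.65,0.65,0.65,0.65,0.65,0.65,-0.2,-0.2,-0.2,-0.2,-0.2]}'
```

```text
time: 3.7
ee_pos: [0.5965, 0.1406, 0.0596]
tool_rot: [-3.141, -0.001, -0.006]
ft_force: [-0.1, 1.6, 6.3]
gripper_width: 0.575
grip_force: 62.6
```

```bash
python3 -m handwheel '{"rotation":[[0,0,0],[0,0,0],[0,0,0],[0,0,0],[0,0,0],[0,0,0],[0,0,0],[0,0,0],[0,0,0],[0,0,0]],"offset":[[0,0,1.5],[0,0,4],[0,0,7],[-3,-1.7,8],[-7,-3.9,8],[-11,-6.1,8],[-14,-7.8,8],[-14.8,-8.2,8],[-14.8,-8.2,8],[-14.8,-8.2,8]],"hand":[-0.2,-0.2,-0.2,-0.2,-0.2,-0.2,-0.2,-0.2,-0.2,-0.2]}' && python3 - <<'E'
from h import *
import pickle
s=readout.sense();print(s["ee_pos"],s["tool_rot"])
for n in("wrist","scene"):
    i=cams.camera_info(n);f=cams.grab_frame(n);cv2.imwrite(f"pics/{n}2.png",f[:,:,::-1]);pickle.dump(i,open(f"{n}2.pkl","wb"))
w=cv2.imread("pics/wrist2.png")[150:350,180:460];a=cv2.imread("pics/scene2.png")[130:250,300:440]
cv2.imwrite("pics/c2.png",np.hstack([cv2.resize(w,(400,286)),cv2.resize(a,(400,286))]))
E
```

```text
time: 4.95
ee_pos: [0.4477, 0.0585, 0.1378]
tool_rot: [-3.141, -0.001, -0.002]
ft_force: [0.5, -0.2, -2.8]
gripper_width: 0.577
grip_force: 62.8
[0.44774467 0.05848672 0.13782642] [-3.14140457e+00 -8.26905284e-04 -1.71094339e-03]
```

View pics/c2.png

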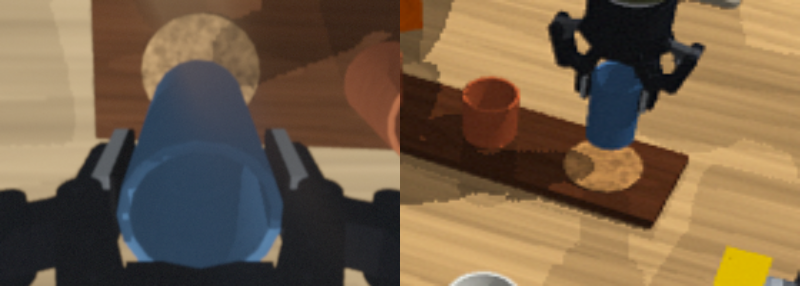

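```bash
python3 -m handwheel '{"rotation":[[0,0,0],[0,0,0],[0,0,0],[0,0,0],[0,0,0],[0,0,0],[0,0,0]],"offset":[[0,0,-2],[0,0,-4],[0,0,-4.9],[0,0,-5.2],[0,0,-5.4],[0,0,-5.5],[0,0,-5.5]],"hand":[-0.2,-0.2,-0.2,-0.2,-0.2,-0.2,-0.2]}'
```

```text
time: 5.92
ee_pos: [0.4471, 0.0582, 0.0827]
tool_rot: [-3.142, -0.001, -0.001]
ft_force: [0.3, -0.8, -2.0]
gripper_width: 0.578
grip_force: 62.8
```

```bash
python3 -m handwheel '{"rotation":[[0,0,0],[0,0,0],[0,0,0],[0,0,0],[0,0,0],[0,0,0],[0,0,0],[0,0,0],[0,0,0],[0,0,0]],"offset":[[0,0,-0.2],[0,0,-0.2],[0,0,-0.2],[0,0,-0.2],[0,0,-0.2],[0,0,1],[0,0,4],[0,0,8],[0,0,14],[0,0,16]],"hand":[-0.2,0.3,0.6,0.7,0.7,0.7,0.7,0.7,0.7,0.7]}'
python3 - <<'E'
from h import *
i=cams.camera_info("scene");f=cams.grab_frame("scene");cv2.imwrite("pics/scene3.png",f[:,:,::-1])
for s,c,m in blobs(f,*COL["blue"])[:5]:
    if 330<c[0]<420 and 140<c[1]<260:print(s,c,plane(i,c,.072).round(4))
E
```

```text
time: 7.18
ee_pos: [0.4486, 0.0582, 0.2478]
tool_rot: [-3.141, -0.001, -0.011]
ft_force: [-0.3, 0.2, -0.0]
gripper_width: 0.85
grip_force: 0.0
[364 170  20  35 542] [372.81180812 186.69188192] [0.4433 0.0586 0.072 ]
```

```bash
python3 -m handwheel '{"rotation":[[0,0,10.7],[0,0,21.4],[0,0,32],[0,0,42.7],[0,0,53.4],[0,0,64],[0,0,75],[0,0,85],[0,0,91.2],[0,0,91.2],[0,0,91.2],[0,0,91.2]],"offset":[[2,2.2,0],[4,4.4,0],[6,6.6,0],[8,8.8,0],[10,11,0],[12,13.2,0],[14,15.3,0],[15.4,16.8,0],[15.4,16.8,-3],[15.4,16.8,-5],[15.4,16.8,-5],[15.4,16.8,-5]],"hand":[1,1,1,1,1,1,1,1,1,1,1,1]}'
python3 - <<'E'
from h import *
import pickle
i=cams.camera_info("wrist");f=cams.grab_frame("wrist");cv2.imwrite("pics/w4.png",f[:,:,::-1]);pickle.dump(i,open("w4.pkl","wb"))
print(readout.sense()["ee_pos"],readout.sense()["tool_rot"])
for s,c,m in blobs(f,*COL["yellow"])[:1]:
    c=max(cv2.findContours(m,0,1)[0],key=cv2.contourArea)
    for p in cv2.approxPolyDP(c,2.5,True)[:,0]:print(p,plane(i,p,.1105).round(4)[:2])
E
```

```text
time: 8.72
ee_pos: [0.601, 0.226, 0.1931]
tool_rot: [2.199, 2.243, 0.001]
ft_force: [1.0, -0.9, -0.2]
gripper_width: 1.004
grip_force: 0.0
[0.60135878 0.22611466 0.19374501] [2.19854953 2.24277457 0.00253543]
[293 174] [0.5803 0.254 ]
[287 185] [0.5752 0.2447]
[289 228] [0.5765 0.2067]
[351 227] [0.63   0.2087]
[352 183] [0.6288 0.2475]
[346 173] [0.6235 0.2557]
[341 173] [0.6194 0.2556]
[337 182] [0.6164 0.2481]
[321 184] [0.6033 0.2461]
[301 182] [0.5868 0.2475]
[299 175] [0.5852 0.2533]
```

View pics/w4.png

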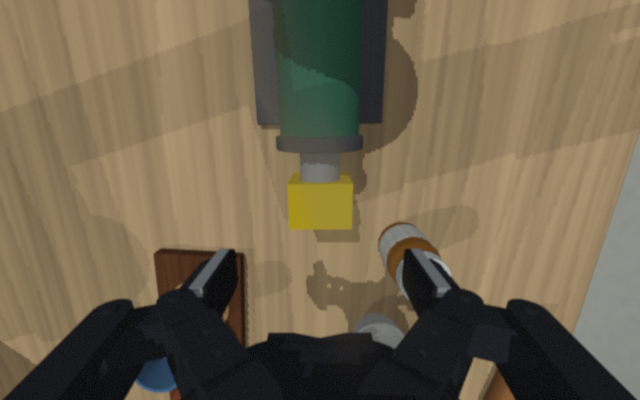

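```bash
python3 -m handwheel '{"rotation":[[0,0,0],[0,0,0],[0,0,0],[0,0,0],[0,0,0],[0,0,0],[0,0,0],[0,0,0],[0,0,0],[0,0,0],[0,0,0]],"offset":[[0.15,0,-5],[0.15,0,-9],[0.15,0,-11.5],[0.15,0,-12.7],[0.15,0,-12.7],[0.15,0,-12.7],[0.15,0,-12.7],[0.15,0,-12.7],[0.15,0,-12.7],[0.15,0,-12.7],[0.15,0,-12.7]],"hand":[1,1,1,1,1,-0.2,-0.2,-0.2,-0.2,-0.2,-0.2]}'
```

```text
time: 10.15
ee_pos: [0.6021, 0.2264, 0.0672]
tool_rot: [-2.197, -2.245, -0.0]
ft_force: [-8.0, -0.9, 9.1]
gripper_width: 0.623
grip_force: 62.8
```

```bash
python3 -m handwheel '{"rotation":[[0,0,0],[0,0,0],[0,0,0],[0,0,0],[0,0,0],[0,0,0],[0,0,0],[0,0,0]],"offset":[[0,-0.8,0.1],[0,-1.8,0.1],[0.05,-2.8,0.1],[0.05,-3.8,0.1],[0.1,-4.6,0.1],[0.1,-5,0.5],[0.1,-5,3],[0.1,-5,3]],"hand":[-0.2,-0.2,-0.2,-0.2,-0.2,-0.2,-0.2,-0.2]}'; python3 - <<'E'
from h import *
import pickle
i=cams.camera_info("wrist");f=cams.grab_frame("wrist");cv2.imwrite("pics/w5.png",f[:,:,::-1]);pickle.dump(i,open("w5.pkl","wb"))
s=cams.grab_frame("scene");cv2.imwrite("pics/s5.png",s[:,:,::-1])
print(readout.sense()["ee_pos"])
cv2.imwrite("pics/c5.png",np.hstack([cv2.resize(f[0:300,140:500,::-1],(400,333)),cv2.resize(s[180:300,350:494,::-1],(400,333),interpolation=2)]))
E
```

```text
time: 11.15
ee_pos: [0.6053, 0.1765, 0.0979]
tool_rot: [2.196, 2.243, 0.006]
ft_force: [1.1, 0.4, -0.8]
gripper_width: 0.624
grip_force: 62.8
[0.60350071 0.1762495  0.09528004]
```

View pics/c5.png

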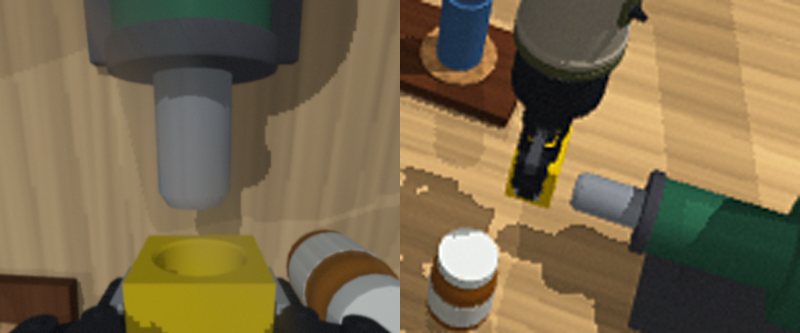

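The cap is off and gripped. The bare spigot is clearly visible in the wrist view, around columns 279–348 and rows 62–188. The vase stands on the mat. I measure the spigot axis.

```bash
python3 - <<'E'
from h import *
import pickle
i=pickle.load(open("w5.pkl","rb"));f=cv2.imread("pics/w5.png")
hsv=cv2.cvtColor(f,cv2.COLOR_BGR2HSV);print(ray(i,(320,200))[0])
m=((hsv[...,1]<75)&(hsv[...,2]>75)).astype(np.uint8);m[:, :260]=0;m[:,380:]=0;m[200:]=0
n,l,s,c=cv2.connectedComponentsWithStats(m);k=1+np.argmax(s[1:,4]);print(s[k],c[k])
mid=[]
for v in range(75,165,6):
    u=np.where(l[v]==k)[0]
    if len(u)==0:continue
    a,b=plane(i,(u[0]-.5,v),.085),plane(i,(u[-1]+.5,v),.085);mid.append((a+b)/2);print(v,u[0],u[-1],((a+b)/2).round(4)[:2],round(b[0]-a[0],4))
mid=np.array(mid);p=np.polyfit(mid[:,1],mid[:,0],1);print("slope deg (yaw=-)",np.degrees(p[0]),"x at y=.25",np.polyval(p,.25))
vs=np.where((l==k).any(1))[0];print("rows",vs[0],vs[-1]);print("tip y",plane(i,(314,vs[-1]+.5),.085+.0).round(4),"root",plane(i,(314,vs[0]-.5),.1).round(4))
# tray in scene image
g=cv2.imread("pics/s5.png");h=cv2.cvtColor(g,cv2.COLOR_BGR2HSV)
m=((h[...,1]<70)&(h[...,2]<130)).astype(np.uint8);m[:,:170]=0;m[:,260:]=0;m[:138]=0;m[210:]=0
n,l,s,c=cv2.connectedComponentsWithStats(m);k=1+np.argmax(s[1:,4]);print("tray",s[k],c[k])
q=cv2.findContours((l==k).astype(np.uint8),0,1)[0][0];q=cv2.convexHull(q)
j=cams.camera_info("scene")
for p in cv2.approxPolyDP(q,4,True)[:,0]:print(p,plane(j,p,.028).round(3),plane(j,p,0).round(3))
E
```

```text
[0.60433397 0.24727655 0.24111399]
[ 260   62   89  128 7962] [312.01042452 125.80494851]
75 268 336 [0.5958 0.2692] 0.0354
81 278 348 [0.6014 0.2665] 0.0366
87 278 348 [0.6015 0.2636] 0.0368
93 279 348 [0.6018 0.2607] 0.0365
99 278 348 [0.6016 0.2577] 0.0372
105 279 348 [0.6019 0.2548] 0.0369
111 279 348 [0.6019 0.2518] 0.0371
117 279 346 [0.6014 0.2487] 0.0363
123 280 347 [0.602  0.2456] 0.0365
129 280 347 [0.6021 0.2425] 0.0367
135 280 347 [0.6021 0.2394] 0.0369
141 280 347 [0.6022 0.2362] 0.0371
147 281 347 [0.6025 0.233 ] 0.0368
153 281 347 [0.6025 0.2297] 0.037
159 282 347 [0.6029 0.2264] 0.0367
slope deg (yaw=-) -4.266327797560809 x at y=.25 0.6014559715058132
rows 62 189
tip y [0.6029 0.2089 0.085 ] root [0.6021 0.2729 0.1   ]
tray [ 181  146   67   56 2125] [214.47011765 173.42494118]
[212 146] [ 0.444 -0.472  0.028] [ 0.422 -0.492  0.   ]
[247 161] [ 0.458 -0.338  0.028] [ 0.437 -0.354  0.   ]
[219 201] [ 0.627 -0.338  0.028] [ 0.61  -0.354  0.   ]
[186 189] [ 0.626 -0.45   0.028] [ 0.609 -0.469  0.   ]
[181 182] [ 0.609 -0.479  0.028] [ 0.591 -0.499  0.   ]
```

```bash
python3 -m handwheel '{"rotation":[[0,0,0],[0,0,0],[0,0,0],[0,0,0],[0,0,0],[0,0,0],[0,0,0],[0,0,0],[0,0,0],[0,0,0],[0,0,0],[0,0,0],[0,0,0],[0,0,0],[0,0,0]],"offset":[[0,0,5],[0,0,9],[-0.7,-6,10],[-1.4,-12,10],[-2.1,-18,10],[-2.8,-24,10],[-3.5,-30,10],[-4.2,-36,10],[-5,-42,10],[-5.8,-48,10],[-6.6,-54,10],[-7.3,-58,8],[-7.3,-58,6],[-7.3,-58,6],[-7.3,-58,6]],"hand":[-0.2,-0.2,-0.2,-0.2,-0.2,-0.2,-0.2,-0.2,-0.2,-0.2,-0.2,-0.2,-0.2,-0.2,-0.2]}'; python3 - <<'E'
from h import *
import pickle
i=cams.camera_info("wrist");f=cams.grab_frame("wrist");cv2.imwrite("pics/w6.png",f[:,:,::-1]);pickle.dump(i,open("w6.pkl","wb"));print(readout.sense()["ee_pos"])
E
```

```text
time: 13.12
ee_pos: [0.5308, -0.4025, 0.1553]
tool_rot: [-2.196, -2.246, -0.0]
ft_force: [0.2, 0.5, 0.1]
gripper_width: 0.623
grip_force: 63.2
[ 0.53118326 -0.40282704  0.15614121]
```

View pics/w6.png

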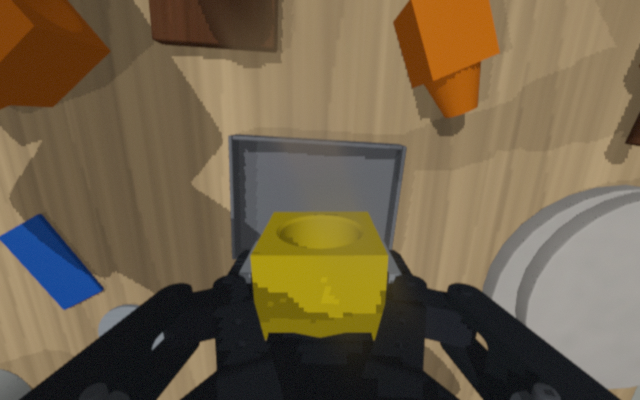

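Cap still held; tray rim far corners are at (231,136) and (405,146), tool centred over it. The nozzle's top face is at upper right.

```bash
python3 - <<'E'
from h import *
import pickle
i=pickle.load(open("w6.pkl","rb"))
a,b,c=[plane(i,p,.028)[:2] for p in((231,136),(405,146),(232,250))];print(a,b,c,np.linalg.norm(b-a))
x=(b-a)/np.linalg.norm(b-a);y=np.array([-x[1],x[0]]);print("centre",(a+b)/2-y*.065,"yaw",np.degrees(np.arctan2(x[1],x[0])))
E
```

```text
[ 0.44763493 -0.34815324] [ 0.61242805 -0.3536783 ] [ 0.44091646 -0.46610914] 0.16488570915245068
centre [ 0.52785344 -0.41587927] yaw -1.9202490184194896
```

```bash
python3 -m handwheel '{"rotation":[[0,0,0],[0,0,0],[0,0,0],[0,0,0],[0,0,0],[0,0,0],[0,0,0],[0,0,0],[0,0,0],[0,0,0],[0,0,0],[0,0,0],[0,0,0],[0,0,0],[0,0,0]],"offset":[[0,-1,-5],[0,-1,-9],[0,-1,-12],[0,-1,-13.5],[0,-1,-13.9],[0,-1,-13.9],[0,-1,-13.9],[0,-1,-13.9],[0,-1,-13.9],[0,-1,-13.9],[0,-1,-12],[0,-1,-8],[0,-1,-3],[0,-1,1],[0,-1,1]],"hand":[-0.2,-0.2,-0.2,-0.2,-0.2,-0.2,0.5,1,1,1,1,1,1,1,1]}'; python3 - <<'E'
from h import *
import pickle
print(readout.sense()["ee_pos"])
i=cams.camera_info("wrist");f=cams.grab_frame("wrist");cv2.imwrite("pics/w7.png",f[:,:,::-1]);pickle.dump(i,open("w7.pkl","wb"))
s=cams.grab_frame("scene");cv2.imwrite("pics/s7.png",s[:,:,::-1])
y=blobs(s,*COL["yellow"])[0];print(y[0],plane(cams.camera_info("scene"),y[1],.04))
for t,c,m in blobs(f,*COL["orange"])[:3]:
    q=max(cv2.findContours(m,0,1)[0],key=cv2.contourArea);print(t)
    for p in cv2.approxPolyDP(q,3,True)[:,0]:print(p,plane(i,p,.054).round(4)[:2])
E
```

```text
time: 15.05
ee_pos: [0.5328, -0.4161, 0.1728]
tool_rot: [2.19, 2.237, 0.001]
ft_force: [-0.7, -0.5, -0.1]
gripper_width: 0.999
grip_force: 0.0
[ 0.53277293 -0.41608118  0.17280239]
[202 157  23  27 442] [ 0.53836109 -0.40842835  0.04      ]
[   0    0  114   97 7512]
[ 0 96] [ 0.256  -0.3322]
[19 88] [ 0.2742 -0.3253]
[59 91] [ 0.3078 -0.327 ]
[112  36] [ 0.3615 -0.2836]
[81  0] [ 0.3418 -0.2586]
[0 0] [ 0.2779 -0.2601]
[ 0 43] [ 0.2686 -0.2908]
[ 5 43] [ 0.2726 -0.2907]
[ 0 45] [ 0.2681 -0.2923]
[ 388    0   63  101 1689]
[394   0] [ 0.5914 -0.2526]
[388  13] [ 0.5874 -0.2617]
[405  71] [ 0.606  -0.3044]
[416  69] [ 0.6152 -0.3026]
[436 100] [ 0.6359 -0.3271]
[447  98] [ 0.6454 -0.3253]
[441  99] [ 0.6402 -0.3262]
[435  93] [ 0.6342 -0.3214]
[439  88] [ 0.6371 -0.3173]
[431  81] [ 0.6294 -0.3118]
[433  75] [ 0.6305 -0.307 ]
[436  78] [ 0.6334 -0.3093]
[433  74] [ 0.6303 -0.3062]
[429  78] [ 0.6273 -0.3095]
[428  74] [ 0.626  -0.3063]
[435  69] [ 0.6315 -0.3023]
[434  64] [ 0.6301 -0.2984]
[436  67] [ 0.6322 -0.3007]
[449  54] [ 0.6417 -0.2905]
[424  66] [ 0.6218 -0.3002]
[405   0] [ 0.6002 -0.2524]
[455  46  14  37 125]
[468  46] [ 0.6568 -0.2841]
[455  52] [ 0.6466 -0.2889]
[467  57] [ 0.6574 -0.2924]
[466  78] [ 0.6594 -0.3088]
[461  81] [ 0.6554 -0.3112]
[465  82] [ 0.659 -0.312]
```

```bash
python3 -m handwheel '{"rotation":[[0,0,7],[0,0,14],[0,0,21.5],[0,0,21.5],[0,0,21.5],[0,0,21.5],[0,0,21.5]],"offset":[[3,5,0],[6,10,1],[9,14,2],[10.2,15.7,2],[10.2,15.7,2],[10.2,15.7,2],[10.2,15.7,2]],"hand":[1,1,1,1,1,1,1]}'; python3 - <<'E'
from h import *
import pickle
s=readout.sense();print(s["ee_pos"],s["tool_rot"])
i=cams.camera_info("wrist");f=cams.grab_frame("wrist");cv2.imwrite("pics/w8.png",f[:,:,::-1]);pickle.dump(i,open("w8.pkl","wb"))
E
```

```text
time: 16.02
ee_pos: [0.6312, -0.2583, 0.1847]
tool_rot: [-1.743, -2.612, 0.001]
ft_force: [0.6, 0.2, 0.3]
gripper_width: 0.997
grip_force: 0.0
[ 0.63118554 -0.25830623  0.18465695] [-1.74299410e+00 -2.61247133e+00  7.68913881e-04]
```

View pics/w8.png

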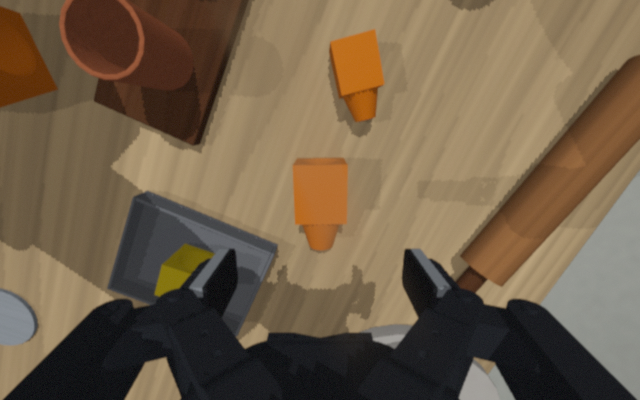

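Nozzle top face is at about (294–347, 165–223), aligned with the gripper. The cap lies in the tray.

```bash
python3 - <<'E'
from h import *
import pickle
i=pickle.load(open("w8.pkl","rb"));f=cv2.imread("pics/w8.png")[:,:,::-1]
h=cv2.cvtColor(f,cv2.COLOR_RGB2HSV);m=cv2.inRange(h,(5,150,90),(15,255,255))
for v in range(156,230,6):
    u=np.where(m[v,270:370])[0]+270
    if len(u):
        a,b=plane(i,(u[0]-.5,v),.054),plane(i,(u[-1]+.5,v),.054);print(v,u[0],u[-1],((a+b)/2).round(4)[:2],np.linalg.norm(b-a).round(4),np.degrees(np.arctan2(*(b-a)[1::-1])).round(1))
print(f[150:240:2,320].tolist())
E
```

```text
162 296 345 [ 0.6212 -0.2291] 0.0489 22.6
168 293 347 [ 0.623  -0.2347] 0.0541 22.6
174 293 347 [ 0.6253 -0.2402] 0.0545 22.6
180 293 346 [ 0.6271 -0.246 ] 0.0538 22.6
186 294 346 [ 0.63   -0.2515] 0.0531 22.6
192 294 346 [ 0.6323 -0.2572] 0.0535 22.6
198 294 346 [ 0.6348 -0.263 ] 0.0538 22.6
204 294 346 [ 0.6372 -0.2689] 0.0541 22.6
210 294 346 [ 0.6397 -0.2748] 0.0545 22.6
216 295 346 [ 0.6427 -0.2807] 0.0538 22.6
222 295 346 [ 0.6452 -0.2867] 0.0541 22.6
228 303 337 [ 0.6473 -0.2931] 0.0367 22.6
[[161, 136, 101], [163, 138, 102], [164, 139, 104], [164, 137, 100], [168, 114, 66], [173, 107, 52], [169, 104, 50], [169, 104, 52], [180, 111, 51], [182, 111, 50], [182, 111, 50], [182, 112, 51], [182, 111, 49], [183, 113, 51], [182, 110, 48], [183, 112, 53], [183, 113, 53], [181, 109, 45], [182, 111, 49], [182, 111, 47], [183, 111, 48], [183, 111, 49], [184, 112, 49], [183, 112, 51], [182, 110, 47], [183, 112, 51], [182, 110, 48], [183, 111, 49], [182, 110, 47], [184, 112, 51], [182, 111, 50], [182, 110, 48], [181, 109, 47], [182, 109, 47], [182, 111, 50], [182, 111, 50], [181, 110, 49], [176, 107, 49], [171, 103, 46], [172, 102, 45], [173, 105, 48], [171, 102, 41], [172, 103, 44], [172, 103, 43], [172, 103, 44]]
```

```bash
python3 -m handwheel '{"rotation":[[0,0,0.4],[0,0,0.4],[0,0,0.4],[0,0,0.4],[0,0,0.4],[0,0,0.4],[0,0,0.4],[0,0,0.4],[0,0,0.4],[0,0,0.4],[0,0,0.4],[0,0,0.4],[0,0,0.4]],"offset":[[0.45,-0.65,-5],[0.45,-0.65,-10],[0.45,-0.65,-14],[0.45,-0.65,-16.5],[0.45,-0.65,-17.4],[0.45,-0.65,-17.4],[0.45,-0.65,-17.4],[0.45,-0.65,-17.4],[0.45,-0.65,-17.4],[0.45,-0.65,-17.4],[0.45,-0.65,-17.4],[0.45,-0.65,-17.4],[0.45,-0.65,-17.4]],"hand":[1,1,1,1,1,1,-0.2,-0.2,-0.2,-0.2,-0.2,-0.2,-0.2]}';python3 -c "
from h import *
s=readout.sense();print(s['ee_pos'],s['tool_rot'])"
```

```text
time: 17.7
ee_pos: [0.638, -0.2641, 0.0134]
tool_rot: [1.729, 2.619, 0.0]
ft_force: [-1.6, -1.2, 5.9]
gripper_width: 0.622
grip_force: 64.7
[ 0.63803479 -0.26410671  0.01344138] [1.72944788e+00 2.61894088e+00 1.47928638e-04]
```

```bash
python3 -m handwheel '{"rotation":[[0,0,0],[0,0,0],[0,0,0],[0,0,-4],[0,0,-9],[0,0,-14],[0,0,-19],[0,0,-21.4],[0,0,-21.4],[0,0,-21.4],[0,0,-21.4],[0,0,-21.4],[0,0,-21.4],[0,0,-21.4],[0,0,-21.4],[0,0,-21.4]],"offset":[[0,0,3],[0,0,8],[0,2,12],[-0.5,7,14],[-1,13,14],[-1.5,19,14],[-2,25,14],[-2.5,31,14],[-3,37,14],[-3.3,41,13],[-3.3,42,10],[-3.3,42,7.5],[-3.3,42,6],[-3.3,42,6],[-3.3,42,6],[-3.3,42,6]],"hand":[-0.2,-0.2,-0.2,-0.2,-0.2,-0.2,-0.2,-0.2,-0.2,-0.2,-0.2,-0.2,-0.2,-0.2,-0.2,-0.2]}'; python3 - <<'E'
from h import *
import pickle
s=readout.sense();print(s["ee_pos"],s["tool_rot"],s["ft_force"],s["ft_torque"])
i=cams.camera_info("wrist");f=cams.grab_frame("wrist");cv2.imwrite("pics/w9.png",f[:,:,::-1]);pickle.dump(i,open("w9.pkl","wb"))
g=cams.grab_frame("side");s=cams.grab_frame("scene");cv2.imwrite("pics/s9.png",s[:,:,::-1]);cv2.imwrite("pics/d9.png",g[:,:,::-1])
cv2.imwrite("pics/c9.png",np.hstack([cv2.resize(f[0:300,160:480,::-1],(426,400),interpolation=2),cv2.resize(s[190:310,345:457,::-1],(373,400),interpolation=2)]))
print(readout.sense()["ee_pos"])
E
```

```text
time: 19.7
ee_pos: [0.6049, 0.1566, 0.0729]
tool_rot: [2.187, 2.253, 0.003]
ft_force: [-0.1, -0.3, -2.8]
gripper_width: 0.625
grip_force: 64.2
[0.60492884 0.15659337 0.07291042] [2.18729297 2.25302537 0.0031758 ] [-0.14768125 -0.33504193 -2.75529799] [-0.0570051  -0.02641793 -0.03853044]
[0.60439236 0.15661104 0.07221476]
```

View pics/c9.png

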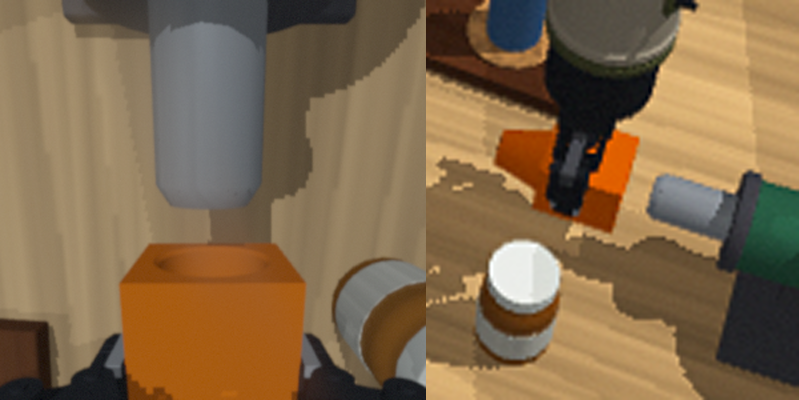

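Nozzle is held level with its mouth about 2 cm before the tip, and laterally near the spigot. I check the lateral offset numerically.

```bash
python3 - <<'E'
from h import *
import pickle
i=pickle.load(open("w9.pkl","rb"));f=cv2.imread("pics/w9.png");h=cv2.cvtColor(f,cv2.COLOR_BGR2HSV)
m=((h[...,1]<75)&(h[...,2]>75)).astype(np.uint8);m[:,:265]=0;m[:,375:]=0;m[165:]=0
n,l,s,c=cv2.connectedComponentsWithStats(m);k=1+np.argmax(s[1:,4]);P=[]
for v in range(40,140,8):
    u=np.where(l[v]==k)[0];P.append((plane(i,(u[0]-.5,v),.085)+plane(i,(u[-1]+.5,v),.085))/2)
P=np.array(P);print(P[:,:2].round(4).tolist());p=np.polyfit(P[:,1],P[:,0],1);print("spigot yaw",-np.degrees(np.arctan(p[0])),"x@.21",np.polyval(p,.21),"x@.27",np.polyval(p,.27))
vs=np.where((l==k).any(1))[0];print("tip",plane(i,(318,vs[-1]+.5),.085).round(4))
o=cv2.inRange(h,(5,150,60),(15,255,255));Q=[]
for v in range(214,262,6):
    u=np.where(o[v])[0];u=u[(u>200)&(u<440)];a,b=plane(i,(u[0]-.5,v),.113),plane(i,(u[-1]+.5,v),.113);Q.append((a+b)/2);print(v,u[0],u[-1],Q[-1].round(4)[:2],np.linalg.norm(b-a).round(4))
Q=np.array(Q);q=np.polyfit(Q[:,1],Q[:,0],1);print("noz yaw",-np.degrees(np.arctan(q[0])),"x@.21",np.polyval(q,.21),"x@.15",np.polyval(q,.15),"mouth y",plane(i,(320,211),.113))
E
```

```text
[[0.6015, 0.2593], [0.6016, 0.2564], [0.6017, 0.2533], [0.6017, 0.2502], [0.6018, 0.2471], [0.6019, 0.2439], [0.6022, 0.2407], [0.6021, 0.2375], [0.6024, 0.2341], [0.6025, 0.2308], [0.6028, 0.2274], [0.6026, 0.2239], [0.6027, 0.2204]]
spigot yaw 1.993888758735921 x@.21 0.6031746655081065 x@.27 0.6010858267957976
tip [0.6039 0.2106 0.085 ]
214 250 417 [0.6105 0.1926] 0.0653
220 250 411 [0.6095 0.19  ] 0.0633
226 250 388 [0.605  0.1874] 0.0547
232 251 410 [0.6097 0.185 ] 0.0634
238 251 439 [0.6156 0.1826] 0.0754
244 252 439 [0.6159 0.18  ] 0.0755
250 252 436 [0.6155 0.1773] 0.0747
256 253 439 [0.6164 0.1747] 0.0761
noz yaw 27.027399669979292 x@.21 0.598842981797726 x@.15 0.629450659578757 mouth y [0.60522536 0.19362596 0.113     ]
```

```bash
python3 -m handwheel '{"rotation":[[0,0,0.3],[0,0,0.3],[0,0,0.3],[0,0,0.3],[0,0,0.3],[0,0,0.3]],"offset":[[-0.05,1,-0.05],[-0.08,1.8,-0.05],[-0.1,2.5,-0.05],[-0.12,3.1,-0.05],[-0.13,3.5,-0.05],[-0.13,3.5,-0.05]],"hand":[-0.2,-0.2,-0.2,-0.2,-0.2,-0.2]}'; python3 -c "
from h import *
s=readout.sense();print(s['ee_pos'],s['ft_force'],s['ft_torque'])"
```

```text
time: 20.6
ee_pos: [0.6025, 0.192, 0.0708]
tool_rot: [-2.181, -2.261, 0.0]
ft_force: [0.1, -0.1, -3.7]
gripper_width: 0.627
grip_force: 64.2
[0.60245743 0.19195427 0.07075124] [ 0.11115472 -0.08896833 -3.6510405 ] [-0.02900006  0.00530315  0.02466046]
```

```bash
python3 -m handwheel '{"rotation":[[0,0,0],[0,0,0],[0,0,0],[0,0,0],[0,0,0],[0,0,0]],"offset":[[-0.03,0.8,0],[-0.06,1.6,0],[-0.09,2.4,0],[-0.11,3,0],[-0.13,3.5,0],[-0.13,3.5,0]],"hand":[-0.2,-0.2,-0.2,-0.2,-0.2,-0.2]}'; python3 -c "
from h import *
s=readout.sense();print(s['ee_pos'],s['ft_force'],s['ft_torque'])"
```

```text
time: 21.35
ee_pos: [0.6011, 0.2271, 0.0708]
tool_rot: [-2.181, -2.261, -0.0]
ft_force: [-0.6, -0.9, -3.4]
gripper_width: 0.627
grip_force: 64.2
[0.60113299 0.22707502 0.07075561] [-0.58918705 -0.85906063 -3.37383926] [ 0.03448239  0.03701762 -0.00056233]
```

```bash
python3 -m handwheel '{"rotation":[[0,0,0],[0,0,0],[0,0,0],[0,0,0],[0,0,0]],"offset":[[-0.01,0.3,0],[-0.02,0.6,0],[-0.03,0.8,0],[-0.03,0.9,0],[-0.03,1.0,0]],"hand":[-0.2,-0.2,-0.2,-0.2,-0.2]}'; python3 -c "
from h import *
s=readout.sense();print(s['ee_pos'],s['ft_force'],s['ft_torque'])"
```

```text
time: 21.98
ee_pos: [0.6008, 0.2356, 0.0709]
tool_rot: [2.182, 2.259, -0.002]
ft_force: [-2.8, -8.0, 0.7]
gripper_width: 0.624
grip_force: 64.5
[0.60084022 0.23563052 0.07086135] [-2.82428807 -7.96847375  0.67358101] [-1.16698143  0.2555956  -0.11835375]
```

```bash
python3 -m handwheel '{"rotation":[[0,0,0],[0,0,0],[0,0,0]],"offset":[[0,0.15,0],[0,0.3,0],[0,0.3,0]],"hand":[-0.2,-0.2,-0.2]}'; python3 -c "
from h import *
s=readout.sense();print(s['ee_pos'],s['ft_force'],s['ft_torque'])
f=cams.grab_frame('wrist');g=cams.grab_frame('scene')
cv2.imwrite('pics/c10.png',np.hstack([cv2.resize(f[0:300,160:480,::-1],(426,400),interpolation=2),cv2.resize(g[190:310,345:457,::-1],(373,400),interpolation=2)]))"
```

```text
time: 22.35
ee_pos: [0.6008, 0.2356, 0.0709]
tool_rot: [2.182, 2.256, -0.008]
ft_force: [-5.1, -18.1, 4.4]
gripper_width: 0.624
grip_force: 64.9
[0.60078673 0.23563204 0.07092651] [ -5.0795696  -18.12287416   4.36917872] [-2.38948456  0.52102256 -0.17126606]
```

View pics/c10.png

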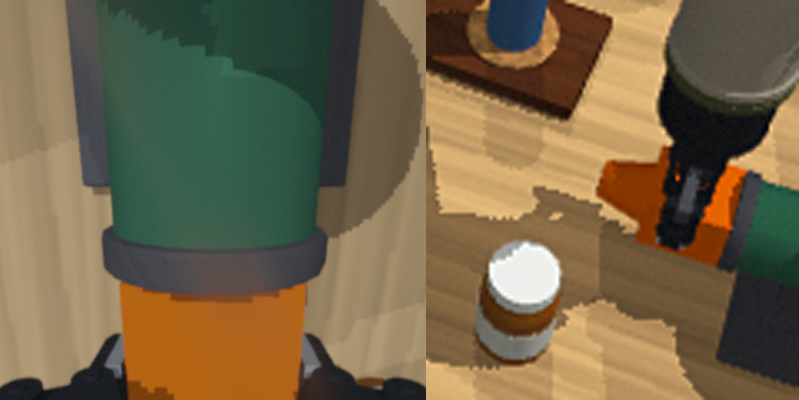

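The nozzle mouth is flush with the shoulder: 18 N of push moved it no further. I relieve the pressure, release and lift.

```bash
python3 -m handwheel '{"rotation":[[0,0,0],[0,0,0],[0,0,0],[0,0,0],[0,0,0],[0,0,0],[0,0,0],[0,0,0],[0,0,0],[0,0,0],[0,0,0]],"offset":[[0,-0.2,0],[0,-0.2,0],[0,-0.2,0],[0,-0.2,0],[0,-0.2,0],[0,-0.2,2],[0,-0.2,5],[0,-0.5,9],[0,-3,13],[0,-6,15],[0,-6,15]],"hand":[-0.2,0.4,1,1,1,1,1,1,1,1,1]}'; python3 -c "
from h import *
s=readout.sense();print(s['ee_pos'],s['ft_force'])
f=cams.grab_frame('wrist');g=cams.grab_frame('scene')
cv2.imwrite('pics/c11.png',np.hstack([cv2.resize(f[:300,120:520,::-1],(400,300)),cv2.resize(g[130:310,170:450,::-1],(400,300))]))"
```

```text
time: 23.82
ee_pos: [0.6028, 0.1783, 0.2256]
tool_rot: [2.181, 2.255, 0.008]
ft_force: [-0.6, 0.4, -0.0]
gripper_width: 1.001
grip_force: 0.0
[0.60279059 0.17831179 0.22558004] [-0.62372325  0.35396523 -0.03756599]
```

View pics/c11.png

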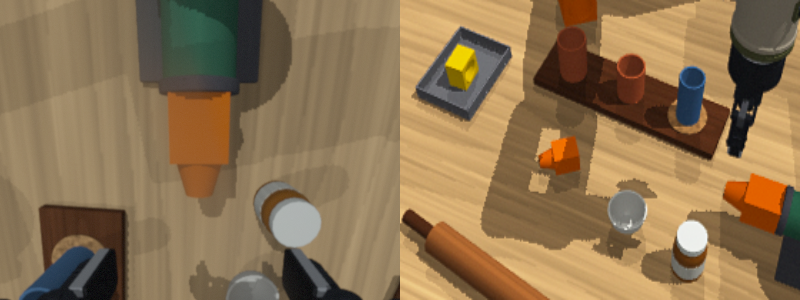

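The nozzle is seated, the cap is in the tray, the vase is on the mat, and the jar, bowl and beakers are still standing. I hand in the job.

```bash
python3 -c "
from workcell import job
print(job.close_job())"
```

```text
the job is handed in; nothing more can be done
None
```

I handed the job in at about 24 s with the vase upright on the cork mat, the cap in the tray and the nozzle pushed home against the mill's shoulder and released; the last pictures showed all of this, but no verdict came back.

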